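# Close the sample jars with light taps

### The job

With the fingertips, gently press the raised white stoppers of three amber sample jars fully home, in this order: first the short round jar, then the square jar, last the tall slim bottle. Leave the stopper of the wide round pot standing up so that it can vent. Do not lift, tip or shift any jar, and leave the other things on the bench where they are.

Things in the scene. Friction and masses are not known exactly. Their poses are not given: they have to be found in the camera images.
- short_jar: The short round jar (first to be closed): a loose amber glass jar standing upright on the steel bench, round, 60 mm in diameter, with a sloping shoulder and a neck, rim 50 mm above the bench, white stopper in its mouth. Origin at the centre of its underside, z up along its axis.
- short_top (a point): Centre of the flat top of the stopper of the short round jar; moves with it. White head on the jar's axis, 38 mm in diameter, 15 mm thick: a 3 mm flange under a springy silicone crown that gives about 1 mm per 2 N (10 mm at most) and springs back. Untouched, this point is 65 mm above the bench with the stopper home, 75 mm when 10 mm proud.
- short_stopper (a joint): How far the stopper of the short round jar has been pushed in, m: 0 = standing 10 mm proud, 0.010 = home, its flange down on the rim (hard stop). It starts between 0 and 0.002, slides straight down with a steady friction of about 3 N, no spring, and stays where it is left.
- square_jar: The square jar (second to be closed): a loose amber glass jar standing upright on the steel bench, 60 x 60 mm square with vertical edges and a round neck, rim 80 mm above the bench, white stopper in its mouth. Origin at the centre of its underside, z up along its axis. x and y along its square sides.
- square_top (a point): Centre of the flat top of the stopper of the square jar; moves with it. White head on the jar's axis, 38 mm in diameter, 15 mm thick: a 3 mm flange under a springy silicone crown that gives about 1 mm per 2 N (10 mm at most) and springs back. Untouched, this point is 95 mm above the bench with the stopper home, 105 mm when 10 mm proud.
- square_stopper (a joint): How far the stopper of the square jar has been pushed in, m: 0 = standing 10 mm proud, 0.010 = home, its flange down on the rim (hard stop). It starts between 0 and 0.002, slides straight down with a steady friction of about 3 N, no spring, and stays where it is left.
- tall_jar: The tall slim bottle (third to be closed): a loose amber glass jar standing upright on the steel bench, round, 52 mm in diameter, with a sloping shoulder and a neck, rim 115 mm above the bench, white stopper in its mouth. Origin at the centre of its underside, z up along its axis.
- tall_top (a point): Centre of the flat top of the stopper of the tall slim bottle; moves with it. White head on the jar's axis, 38 mm in diameter, 15 mm thick: a 3 mm flange under a springy silicone crown that gives about 1 mm per 2 N (10 mm at most) and springs back. Untouched, this point is 130 mm above the bench with the stopper home, 140 mm when 10 mm proud.
- tall_stopper (a joint): How far the stopper of the tall slim bottle has been pushed in, m: 0 = standing 10 mm proud, 0.010 = home, its flange down on the rim (hard stop). It starts between 0 and 0.002, slides straight down with a steady friction of about 3 N, no spring, and stays where it is left.
- wide_jar: The wide round pot (to be left open): a loose amber glass jar standing upright on the steel bench, round, 86 mm in diameter, with a sloping shoulder and a neck, rim 65 mm above the bench, white stopper in its mouth. Origin at the centre of its underside, z up along its axis.
- wide_top (a point): Centre of the flat top of the stopper of the wide round pot; moves with it. White head on the jar's axis, 54 mm in diameter, 15 mm thick: a 3 mm flange under a springy silicone crown that gives about 1 mm per 2 N (10 mm at most) and springs back. Untouched, this point is 80 mm above the bench with the stopper home, 90 mm when 10 mm proud.
- wide_stopper (a joint): How far the stopper of the wide round pot has been pushed in, m: 0 = standing 10 mm proud, 0.010 = home, its flange down on the rim (hard stop). It starts between 0 and 0.002, slides straight down with a steady friction of about 3 N, no spring, and stays where it is left.
- petri_dish: Bystander: loose closed Petri dish lying flat, 86 mm in diameter, 14 mm high. Origin at the centre of its underside.
- vial: Bystander: loose small glass vial with a black screw cap, 28 mm in diameter, 48 mm high. Origin at the centre of its underside.
- reagent: Bystander: loose white plastic bottle with a blue cap, 40 mm in diameter, 75 mm high. Origin at the centre of its underside.
- beaker: Bystander: loose small clear plastic beaker, 48 mm across the rim, 55 mm high. Origin at the centre of its underside.
- pipette: Bystander: loose grey hand pipette lying at the back of the work, 220 mm long along its y axis, 22 mm high. Origin under its body.
Mind the look-alikes: they are no part of the job. What is shaped like the square_jar but green or red is not meant.

How it is judged:
By the outcome, as a careful person would: the job done as asked, in the order asked, and still so for the second after the job is handed in, with the robot touching nothing.
It also fails if it takes over 54 s, if anything falls off the work surface, if the arm or the gripper's body presses on something with over 40 N, if the wrist force passes 120 N, or if a joint passes its speed limit or range.

### The arm

A 6-joint arm with a two-finger parallel gripper is mounted at the origin on the work surface. World frame = base frame: x ahead of the robot, y to its left, z up, the work surface at z = 0. Lengths are in mm, angles in rad, forces in N, time in s.
With the tool pointing down it reaches from about 400 to 925 mm from the base axis. Payload 12.5 kg.
Tool frame: the origin (TCP) lies midway between the tips of the shut fingers; the grasp point (between the pads) lies 19 mm behind it; z points along the fingers, y is the line along which they close (so a half turn about z gives the same grasp; the last joint's range is limited). The gripper opens to 95 mm and grips with 3 to 60 N. Pads are 20 mm wide; open, the fingers measure 119 mm over their backs; the gripper's body (75 mm by 180 mm) begins 59 mm behind the grasp point.
Start: joints at [-1.414, 0.491, 1.559, -0, 1.092, -0.106], TCP at [162.388, -603.553, 214.661] pointing down, gripper open.
Joint ranges: [-3.1, 3.1], [-0.84, 2.19], [0.05, 2.79], [-1.13, 4.28], [0.06, 2.93], [-2.69, 2.69]. Speed limits (rad/s): [2.22, 2.22, 2.79, 3.14, 3.14, 3.14].

### API

Orientations are given as [roll, pitch, yaw] about the fixed x, y, z axes, in that order (R = Rz(yaw) Ry(pitch) Rx(roll)).
In Python, from cell import state, read_camera, camera_info, env gives the robot as it stands.
- The arm moves only by the tool move_arm, never from a script. Its argument "commands" is a list of rows, each a list of 3 entries, a list of its own where there are three numbers: the shift along the world's x, y, z in cm, then the turn, a rotation vector about the world's x, y, z in degrees, then the opening, from 0 (shut) to 1 (fully open). A call has 1 to 10 rows; each row shifts and turns the commanded pose from where the row before left it; what a row does not reach is not made up. A row lasts 1/10 s, in which the tool goes at most 50 mm and 8.59 degrees, less where a joint would pass 70% of its speed; a pose out of reach is approached as far as the arm can. A call with a gripper value outside its range is refused whole. The fingers move at their own pace and stop on an object; the grip force is fixed at half the most. Time passes only in rows, so rows that do not move let the fingers close. It gives the time, the measured TCP pose, the force, the opening and the grip force at its end, in the units of the state.
- state(): the state, without advancing time (a new reading comes with each control period).
- read_camera(name): name is "scene" or "side" or "wrist"; returns the picture (420x560x3 uint8, blue, green, red); there is no depth.
- camera_info(name): a dict with "K" (3x3 intrinsics, pixels), "cam_to_world" (4x4, takes a point from camera to world coordinates). Camera axes: x right, y down, z forward; pixel columns grow to the right and rows downward; lengths in mm; the calibration is good to about 2 mm. A picture is of the moment at which its call begins: read the wrist's pose just before it. camera_info takes no time and is no camera call; for the wrist camera it gives the pose at the moment of the call.
- env.job_done(): hands the job in; it is judged then, once.
The state is a dict: "t": time; "joints": joint angles; "qvel": joint speeds; "tau": joint torques, N m; "eef_pos": TCP position; "tcp_rot": TCP orientation; "ft_force": force on the tool from outside, world axes, zero at the start; "moment": the same for the moment, N m; "opening": opening from 0.0 (shut) to 1.0 (fully open); "grip_force": force on a finger pad.
Only numpy, scipy, OpenCV 4.12 (cv2) and the standard library are available. Lean on these libraries where they do the work, as an engineer would, in place of code of your own. Each camera call takes 0.05 s, during which the arm holds its last target. There are 200 camera calls.

## Working session

There is one attempt and no reset: what is moved stays moved. The work goes in short steps, Python scripts to look and compute and a tool call to move; the robot and the scene stay as the last step left them, time stands still between calls to the robot, and variables do not carry over. Pictures are saved under pics/ and viewed, at most 10 in all, crops included, and the job is handed in when it is done.

Besides the shell and the picture viewer there is one more tool, called after "Emit:" as name(argument=value, ...) on one line, values as JSON. move_arm: Moves the arm, as the interface text tells. Its arguments: {"type":"object","properties":{"commands":{"type":"array"}},"required":["commands"]}

```bash
mkdir -p pics; python3 - <<'E'
from cell import state, read_camera, camera_info, env
import cv2,numpy as np
np.set_printoptions(precision=3,suppress=True)
for n in ["scene","side","wrist"]:
    cv2.imwrite(f"pics/{n}0.png",read_camera(n)); c=camera_info(n); print(n,np.array(c["K"]).tolist(),"\n",np.array(c["cam_to_world"]))
print(state())
E
```

```text
scene [[524.6024608824931, 0.0, 274.0042964731977], [0.0, 524.6024608824931, 209.07434946235196], [0.0, 0.0, 1.0]] 
 [[   0.207    0.831   -0.517 1241.015]
 [   0.978   -0.174    0.114  -61.139]
 [   0.004   -0.529   -0.848 1142.093]
 [   0.       0.       0.       1.   ]]
side [[508.3789690195436, 0.0, 283.36198602391687], [0.0, 508.3789690195436, 202.54889259953416], [0.0, 0.0, 1.0]] 
 [[   0.999   -0.028    0.019  580.751]
 [  -0.034   -0.767    0.641 -605.916]
 [  -0.003   -0.641   -0.767  919.431]
 [   0.       0.       0.       1.   ]]
wrist [[362.6827525025035, 0.0, 284.47153414686034], [0.0, 362.6827525025035, 209.19938455215657], [0.0, 0.0, 1.0]] 
 [[   0.26    -0.936   -0.236  228.394]
 [  -0.966   -0.252   -0.064 -586.25 ]
 [  -0.       0.245   -0.97   384.597]
 [   0.       0.       0.       1.   ]]
{'t': 0.15, 'joints': array([-1.414,  0.491,  1.559, -0.   ,  1.092, -0.106]), 'qvel': array([-0.001, -0.002, -0.002,  0.   ,  0.001, -0.   ]), 'tau': array([  0.002, -61.29 , -25.828,   0.069,   0.047,  -0.   ]), 'eef_pos': array([ 162.355, -603.375,  214.202]), 'tcp_rot': array([-3.141, -0.   ,  0.263]), 'ft_force': array([0.461, 0.571, 0.464]), 'moment': array([-0.032, -0.008, -0.03 ]), 'grip_force': 0.0, 'opening': 1.0018392232167652}
```

View pics/scene0.png

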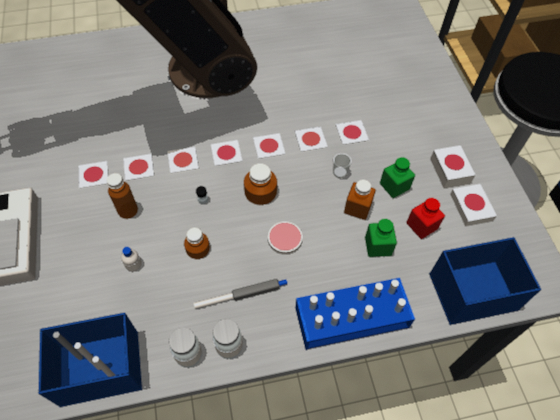

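View pics/side0.png

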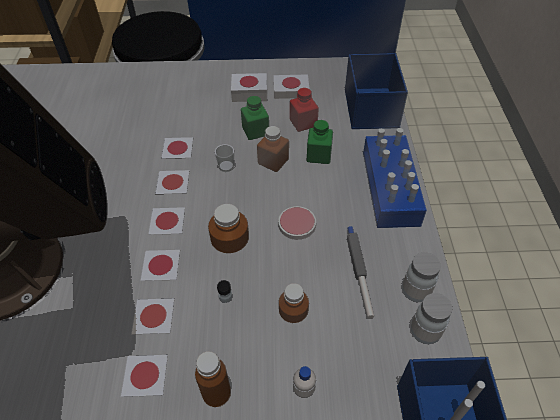

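Scene view: the amber jars are the tall bottle (white head at px 117,181), wide pot (261,173), short jar (195,237) and square jar (363,188). The side view shows them at (207,362), (227,215), (293,293) and (272,133). The look-alikes are the green square jars at scene (398,177) and (381,237) and the red one at (427,216). Only (362,198) is amber and square, so that is the one to press. Next I'll measure and confirm with enlarged crops.

```bash
cat > h.py <<'E'
import cv2,numpy as np
from cell import state, read_camera, camera_info, env
np.set_printoptions(precision=1,suppress=True)
SEED=dict(short=((195,236),(293,293)),square=((363,188),(272,133)),tall=((117,181),(207,362)),wide=((261,173),(227,215)))
def mask(img,s):
    hsv=cv2.cvtColor(img,cv2.COLOR_BGR2HSV)
    m=((hsv[...,1]<45)&(hsv[...,2]>150)).astype(np.uint8)
    roi=np.zeros_like(m); cv2.circle(roi,s,22,1,-1); m&=roi
    n,l,st,c=cv2.connectedComponentsWithStats(m)
    k=l[s[1],s[0]] or 1+np.argmax(st[1:,4])
    return (l==k).astype(np.uint8),st[k],c[k]
def ray(cam,p):
    i=camera_info(cam);T=np.array(i["cam_to_world"])
    d=T[:3,:3]@np.linalg.solve(np.array(i["K"]),[p[0],p[1],1]); return T[:3,3],d/np.linalg.norm(d)
def meet(rs):
    A=sum(np.eye(3)-np.outer(d,d) for o,d in rs); b=sum((np.eye(3)-np.outer(d,d))@o for o,d in rs)
    return np.linalg.solve(A,b)
def onplane(r,z): return r[0]+r[1]*(z-r[0][2])/r[1][2]
E
python3 - <<'E'
from h import *
im={n:cv2.imread(f"pics/{n}0.png") for n in("scene","side")}
H=dict(short=65,square=95,tall=130,wide=80)
rows=[]
for j,ss in SEED.items():
    rs=[];t=[]
    for cam,s in zip(("scene","side"),ss):
        m,st,c=mask(im[cam],s); rs.append(ray(cam,c))
        print(j,cam,st,c,onplane(rs[-1],H[j]+1))
        cr=im[cam].copy(); cs,_=cv2.findContours(m,0,2)
        cr=cv2.resize(cr[max(0,s[1]-30):s[1]+45,s[0]-35:s[0]+35],(196,210),interpolation=2)
        mm=cv2.resize(m[max(0,s[1]-30):s[1]+45,s[0]-35:s[0]+35],(196,210),interpolation=0)
        cs,_=cv2.findContours(mm,0,2); cv2.drawContours(cr,cs,-1,(255,0,255),1); t.append(cr)
    print(j,"meet",meet(rs)); rows.append(np.vstack(t))
cv2.imwrite("pics/crop.png",np.hstack(rows))
E
```

```text
short scene [ 173  214   45   44 1029] [193.8 230.9] [ 605.9 -114.7   66. ]
short side [285 285  18  14  48] [294.6 294.5] [ 615.7 -121.5   66. ]
short meet [ 612.1 -118.1   68.4]
square scene [341 166  44  42 863] [364.1 182.5] [574.1 308.9  96. ]
square side [266 127   4   7   9] [267.  129.4] [569.8 311.5  96. ]
square meet [571.  311.   94.4]
tall scene [ 96 159  44  44 966] [115.9 177.2] [ 462.2 -272.3  131. ]
tall side [197 352  21  20 292] [206.8 362. ] [ 466.5 -275.7  131. ]
tall meet [ 464.8 -273.8  131.2]
wide scene [239 151  45  35 959] [261.2 166.5] [464.7  75.5  81. ]
wide side [215 204  23  18 110] [226.4 213.7] [480.3  67.8  81. ]
wide meet [476.1  70.3  86.8]
```

View pics/crop.png

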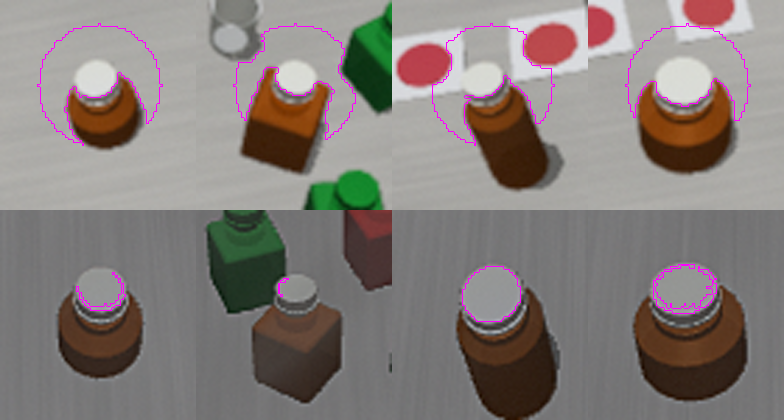

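The crops confirm the four amber jars, and the amber square one at scene (363,188) / side (272,133) is the right square jar. The masks leaked into the bench, so I'll set the thresholds locally.

```bash
cat >> h.py <<'E'
def top(img,s,r=15):
    """bright top disc: threshold halfway between bench grey and the head's brightness"""
    v=cv2.GaussianBlur(cv2.resize(img,None,fx=4,fy=4,interpolation=cv2.INTER_CUBIC),(0,0),2)
    hsv=cv2.cvtColor(v,cv2.COLOR_BGR2HSV); c=(4*s[0],4*s[1])
    peak=np.median(hsv[c[1]-12:c[1]+4,c[0]-8:c[0]+8,2])
    y,x=4*s[1],4*s[0]; w=hsv[y-120:y+160,x-120:x+160]; 
    bg=np.median(w[...,2][(w[...,1]<40)&(w[...,2]<peak-8)])
    m=((hsv[...,2]>.5*(peak+bg))&(hsv[...,1]<60)).astype(np.uint8)
    roi=np.zeros_like(m); cv2.circle(roi,c,4*r,1,-1); m&=roi
    m=cv2.morphologyEx(m,cv2.MORPH_OPEN,np.ones((9,9)))
    n,l,st,_=cv2.connectedComponentsWithStats(m); k=1+np.argmax(st[1:,4])
    cs,_=cv2.findContours((l==k).astype(np.uint8),0,cv2.CHAIN_APPROX_NONE)
    h=cv2.convexHull(max(cs,key=len)); e=cv2.fitEllipse(h)
    M=cv2.moments(h); return (np.array([M['m10']/M['m00'],M['m01']/M['m00']])+.5)/4-.5,h,e,peak,bg
E
python3 - <<'E'
from h import *
im={n:cv2.imread(f"pics/{n}0.png") for n in("scene","side")}
H=dict(short=74,square=104,tall=139,wide=89)
rows=[]
for j,ss in SEED.items():
    rs=[];t=[]
    for cam,s in zip(("scene","side"),ss):
        c,h,e,p,b=top(im[cam],s); rs.append(ray(cam,c))
        print(j,cam,c,np.array(e[1])/4,p,b,onplane(rs[-1],H[j]))
        cr=cv2.resize(im[cam],None,fx=4,fy=4,interpolation=2); cv2.drawContours(cr,[h],-1,(255,0,255),1)
        t.append(cr[4*s[1]-100:4*s[1]+100,4*s[0]-98:4*s[0]+98])
    print(j,"meet",meet(rs)); rows.append(np.vstack(t))
cv2.imwrite("pics/crop2.png",np.hstack(rows))
E
```

```text
short scene [193.6 233.4] [12.  14.4] 219.0 173.0 [ 617.2 -115.6   74. ]
short side [293.6 290.8] [15.7 17.7] 149.0 121.0 [ 613.7 -118.2   74. ]
short meet [ 614.1 -115.6   69.2]
square scene [363.3 184.9] [11.1 13.8] 219.0 169.0 [585.5 302.1 104. ]
square side [272.2 130.3] [ 9.5 13.6] 143.0 116.0 [582.2 299.1 104. ]
square meet [582.4 303.9  99.5]
tall scene [110.8 178.1] [14.3 19.3] 217.0 169.0 [ 468.3 -282.3  139. ]
tall side [207.  361.4] [19.9 22.1] 151.0 119.0 [ 467.9 -278.2  139. ]
tall meet [ 469.4 -280.7  142.3]
wide scene [259.6 171. ] [16.  19.7] 219.0 171.0 [483.3  68.   89. ]
wide side [225.7 212.6] [18.2 23.7] 150.0 118.0 [479.8  64.6  89. ]
wide meet [479.3  68.8  83.7]
```

View pics/crop2.png

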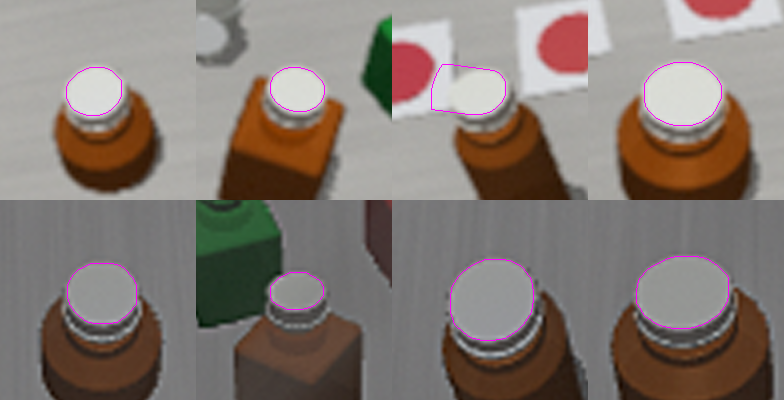

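The mask now traces the top discs cleanly, except the tall bottle in the scene view, where it merges with a card; for that one I use the side view. Stopper centres: short (615,-117), square (583.5,301), tall (468,-278.5). I'll shut the fingers and move over the short jar.

Emit:
move_arm(commands=[[[3,3.2,0],[0,0,0],0],[[3,3.2,0],[0,0,0],0],[[3,3.2,0],[0,0,0],0],[[3,3.2,0],[0,0,0],0],[[3,3.2,0],[0,0,0],0],[[3,3.2,0],[0,0,0],0],[[3,3.2,0],[0,0,0],0],[[3,3.2,0],[0,0,0],0],[[3,3.2,0],[0,0,0],0],[[3,3.2,0],[0,0,0],0]])

```text
t: 1.15
eef_pos: [463.4, -282.0, 214.6]
tcp_rot: [3.142, 0.0, 0.263]
ft_force: [1.7, -1.4, 0.1]
opening: 0.216
grip_force: 0.0
```

Emit:
move_arm(commands=[[[3,3.2,0],[0,0,0],0],[[3,3.2,0],[0,0,0],0],[[3,3.2,0],[0,0,0],0],[[3,3.2,0],[0,0,0],0],[[0,0,0],[0,0,0],0],[[0,0,0],[0,0,0],0],[[0,0,0],[0,0,0],0]])

```text
t: 1.85
eef_pos: [581.8, -156.1, 214.5]
tcp_rot: [-3.141, 0.001, 0.262]
ft_force: [0.3, 0.1, 0.4]
opening: 0.001
grip_force: 0.0
```

Emit:
move_arm(commands=[[[1.7,1.95,-2],[0,0,0],0],[[1.6,1.95,-3],[0,0,0],0],[[0,0,-3],[0,0,0],0],[[0,0,-2],[0,0,0],0],[[0,0,0],[0,0,0],0],[[0,0,0],[0,0,0],0],[[0,0,0],[0,0,0],0]])

```text
t: 2.55
eef_pos: [615.8, -117.4, 116.2]
tcp_rot: [3.14, -0.002, 0.262]
ft_force: [0.1, 0.2, 0.3]
opening: 0.003
grip_force: 0.0
```

```bash
python3 - <<'E'
from h import *
s=state(); print(s["eef_pos"],s["ft_force"])
T=np.array(camera_info("wrist")["cam_to_world"]);K=np.array(camera_info("wrist")["K"])
w=read_camera("wrist"); a=read_camera("side")
def proj(T,K,p):
    q=K@(T[:3,:3].T@(np.array(p)-T[:3,3])); return q[:2]/q[2]
print(proj(T,K,[615,-117,74]),proj(T,K,s["eef_pos"]))
cv2.imwrite("pics/w1.png",np.hstack([cv2.resize(w,(480,360)),cv2.resize(a[200:380,200:360],(320,360))])); cv2.imwrite("pics/w1raw.png",w)
E
```

```text
[ 615.8 -117.4  116.2] [0.1 0.2 0.3]
[282.3 233.3] [283.2 257.9]
```

View pics/w1.png

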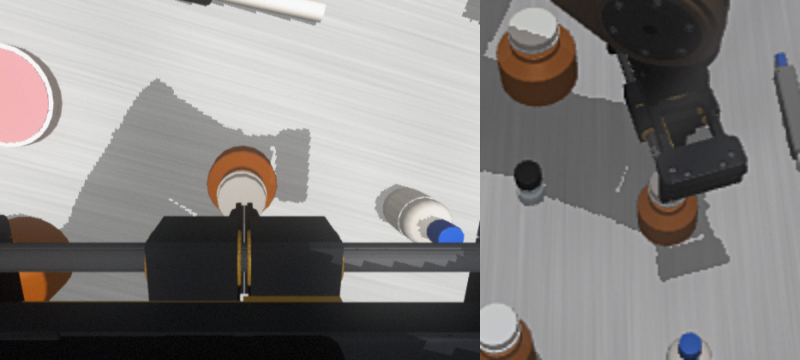

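The wrist view shows the short jar's stopper directly ahead of the fingertips, with its disc's far edge at about y=208 px and its centre at x=281. The prediction was 208 and 282, so the estimate is good. I'll descend.

Emit:
move_arm(commands=[[[0,0,-1],[0,0,0],0],[[0,0,-1],[0,0,0],0],[[0,0,-1],[0,0,0],0],[[0,0,-0.5],[0,0,0],0],[[0,0,0],[0,0,0],0],[[0,0,0],[0,0,0],0],[[0,0,0],[0,0,0],0]])

```text
t: 3.35
eef_pos: [615.6, -116.6, 80.0]
tcp_rot: [3.141, -0.0, 0.263]
ft_force: [-0.3, -0.5, -0.8]
opening: 0.006
grip_force: 0.0
```

Emit:
move_arm(commands=[[[0,0,-0.2],[0,0,0],0],[[0,0,-0.2],[0,0,0],0],[[0,0,-0.2],[0,0,0],0],[[0,0,-0.2],[0,0,0],0],[[0,0,-0.2],[0,0,0],0],[[0,0,0],[0,0,0],0],[[0,0,0],[0,0,0],0]])

```text
t: 4.05
eef_pos: [615.4, -116.6, 69.7]
tcp_rot: [3.141, -0.0, 0.263]
ft_force: [-0.5, -0.1, 1.5]
opening: 0.003
grip_force: 1.2
```

Emit:
move_arm(commands=[[[0,0,-0.2],[0,0,0],0],[[0,0,-0.2],[0,0,0],0],[[0,0,-0.1],[0,0,0],0],[[0,0,0],[0,0,0],0],[[0,0,0],[0,0,0],0]])

```text
t: 4.55
eef_pos: [615.4, -116.5, 64.6]
tcp_rot: [3.142, 0.0, 0.263]
ft_force: [-0.1, -0.2, 2.2]
opening: 0.004
grip_force: 1.2
```

Emit:
move_arm(commands=[[[0,0,-0.2],[0,0,0],0],[[0,0,-0.1],[0,0,0],0],[[0,0,0],[0,0,0],0],[[0,0,0],[0,0,0],0]])

```text
t: 4.95
eef_pos: [615.5, -116.6, 61.9]
tcp_rot: [3.141, -0.0, 0.263]
ft_force: [-1.5, -0.4, 7.0]
opening: 0.002
grip_force: 3.3
```

Emit:
move_arm(commands=[[[0,0,-0.1],[0,0,0],0],[[0,0,0],[0,0,0],0],[[0,0,0],[0,0,0],0]])

```text
t: 5.25
eef_pos: [615.5, -116.6, 61.1]
tcp_rot: [3.141, -0.0, 0.263]
ft_force: [-1.6, 0.4, 8.7]
opening: 0.006
grip_force: 4.1
```

Emit:
move_arm(commands=[[[0,0,0.5],[0,0,0],0],[[0,0,1],[0,0,0],0],[[0,0,2],[0,0,0],0],[[0,0,3],[0,0,0],0],[[0,0,3],[0,0,0],0],[[0,0,2],[0,0,0],0],[[0,0,0],[0,0,0],0],[[0,0,0],[0,0,0],0]])

```text
t: 6.05
eef_pos: [615.2, -116.5, 175.5]
tcp_rot: [3.142, -0.0, 0.263]
ft_force: [-0.1, 0.6, -0.2]
opening: 0.007
grip_force: 0.0
```

The short stopper is home: the force rose at 2 N/mm below the 65 mm level. Next, the square jar.

Emit:
move_arm(commands=[[[-0.3,4,0],[0,0,0],0],[[-0.3,4,0],[0,0,0],0],[[-0.3,4,0],[0,0,0],0],[[-0.3,4,0],[0,0,0],0],[[-0.3,4,0],[0,0,0],0],[[-0.3,4,0],[0,0,0],0],[[-0.3,4,0],[0,0,0],0],[[-0.3,4,0],[0,0,0],0],[[-0.3,4,0],[0,0,0],0],[[-0.3,4,0],[0,0,0],0]])

```text
t: 7.05
eef_pos: [584.5, 284.9, 173.9]
tcp_rot: [3.141, 0.003, 0.263]
ft_force: [0.1, -0.1, 0.1]
opening: 0.004
grip_force: 0.0
```

Emit:
move_arm(commands=[[[0,1.75,0],[0,0,0],0],[[0,0,-1],[0,0,0],0],[[0,0,-1],[0,0,0],0],[[0,0,-1],[0,0,0],0],[[0,0,0],[0,0,0],0],[[0,0,0],[0,0,0],0],[[0,0,0],[0,0,0],0]])

```text
t: 7.75
eef_pos: [585.8, 300.4, 146.1]
tcp_rot: [3.142, -0.001, 0.262]
ft_force: [0.5, 0.2, 0.3]
opening: 0.005
grip_force: 0.0
```

```bash
python3 - <<'E'
from h import *
s=state(); print(s["eef_pos"],s["ft_force"])
T=np.array(camera_info("wrist")["cam_to_world"]);K=np.array(camera_info("wrist")["K"])
w=read_camera("wrist"); a=read_camera("side")
def proj(T,K,p):
    q=K@(T[:3,:3].T@(np.array(p)-T[:3,3])); return q[:2]/q[2]
th=np.linspace(0,6.28,60)
for x in th: 
    u=proj(T,K,[583.5+19*np.cos(x),301+19*np.sin(x),104]); cv2.circle(w,(int(u[0]+.5),int(u[1]+.5)),0,(255,0,255),-1)
print(proj(T,K,[583.5,301,104]))
cv2.imwrite("pics/w2.png",np.hstack([cv2.resize(w[120:320,160:400],(480,400),interpolation=0),cv2.resize(a[200:380,220:365],(320,400))]))
E
```

```text
[585.8 300.4 146.1] [0.5 0.2 0.3]
[281.5 235.5]
```

View pics/w2.png

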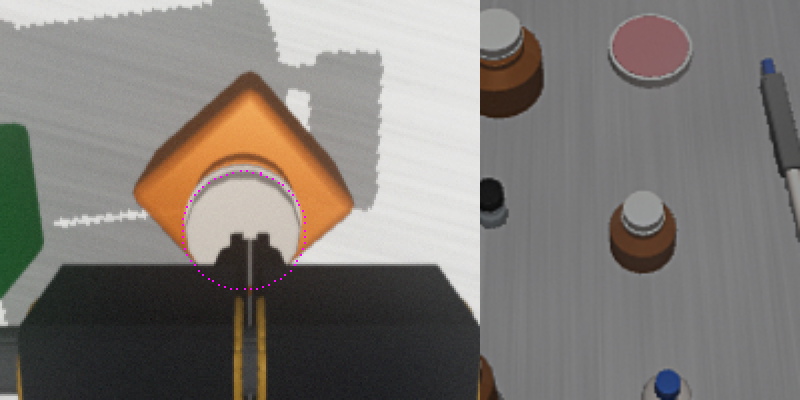

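The wrist view matches the predicted disc within 1–2 mm, and the side view shows the short jar upright with its stopper lower. I'll shift -2 mm in x and descend.

Emit:
move_arm(commands=[[[-0.2,0,-1],[0,0,0],0],[[0,0,-1],[0,0,0],0],[[0,0,-1],[0,0,0],0],[[0,0,-0.5],[0,0,0],0],[[0,0,0],[0,0,0],0],[[0,0,0],[0,0,0],0],[[0,0,0],[0,0,0],0]])

```text
t: 8.55
eef_pos: [583.6, 301.0, 111.0]
tcp_rot: [3.142, -0.001, 0.263]
ft_force: [0.7, 0.3, 0.0]
opening: 0.005
grip_force: 0.0
```

Emit:
move_arm(commands=[[[0,0,-0.2],[0,0,0],0],[[0,0,-0.2],[0,0,0],0],[[0,0,-0.2],[0,0,0],0],[[0,0,-0.2],[0,0,0],0],[[0,0,-0.2],[0,0,0],0],[[0,0,-0.2],[0,0,0],0],[[0,0,-0.2],[0,0,0],0],[[0,0,0],[0,0,0],0],[[0,0,0],[0,0,0],0]])

```text
t: 9.45
eef_pos: [583.4, 300.9, 96.6]
tcp_rot: [3.141, 0.0, 0.263]
ft_force: [0.1, -0.2, 2.7]
opening: 0.002
grip_force: 1.2
```

Emit:
move_arm(commands=[[[0,0,-0.2],[0,0,0],0],[[0,0,-0.2],[0,0,0],0],[[0,0,-0.1],[0,0,0],0],[[0,0,0],[0,0,0],0],[[0,0,0],[0,0,0],0]])

```text
t: 9.95
eef_pos: [583.4, 301.0, 91.9]
tcp_rot: [3.142, -0.0, 0.263]
ft_force: [-2.1, -0.6, 6.1]
opening: 0.006
grip_force: 3.3
```

Emit:
move_arm(commands=[[[0,0,-0.1],[0,0,0],0],[[0,0,0],[0,0,0],0],[[0,0,0],[0,0,0],0]])

```text
t: 10.25
eef_pos: [583.5, 301.0, 91.1]
tcp_rot: [3.142, -0.0, 0.263]
ft_force: [-1.9, -1.7, 8.4]
opening: 0.003
grip_force: 4.1
```

The square stopper is home too. I'll retract high and travel to the tall bottle.

Emit:
move_arm(commands=[[[0,0,0.5],[0,0,0],0],[[0,0,1],[0,0,0],0],[[0,0,2],[0,0,0],0],[[0,0,3],[0,0,0],0],[[0,0,3],[0,0,0],0],[[0,0,2],[0,0,0],0],[[0,0,0],[0,0,0],0]])

```text
t: 10.95
eef_pos: [584.3, 301.4, 208.9]
tcp_rot: [-3.141, -0.005, 0.263]
ft_force: [-0.5, 0.3, -0.2]
opening: 0.008
grip_force: 0.0
```

Emit:
move_arm(commands=[[[-0.9,-4.4,0],[0,0,0],0],[[-0.9,-4.4,0],[0,0,0],0],[[-0.9,-4.4,0],[0,0,0],0],[[-0.9,-4.4,0],[0,0,0],0],[[-0.9,-4.4,0],[0,0,0],0],[[-0.9,-4.4,0],[0,0,0],0],[[-0.9,-4.4,0],[0,0,0],0],[[-0.9,-4.4,0],[0,0,0],0],[[-0.9,-4.4,0],[0,0,0],0],[[-0.9,-4.4,0],[0,0,0],0]])

```text
t: 11.95
eef_pos: [492.4, -140.6, 204.9]
tcp_rot: [-3.141, 0.001, 0.263]
ft_force: [0.5, -0.4, 0.0]
opening: 0.004
grip_force: 0.0
```

Emit:
move_arm(commands=[[[-0.85,-4.6,0],[0,0,0],0],[[-0.85,-4.6,0],[0,0,0],0],[[-0.85,-4.6,0],[0,0,0],0],[[0,0,-1],[0,0,0],0],[[0,0,-1],[0,0,0],0],[[0,0,0],[0,0,0],0],[[0,0,0],[0,0,0],0],[[0,0,0],[0,0,0],0]])

```text
t: 12.75
eef_pos: [468.4, -276.1, 185.9]
tcp_rot: [3.141, -0.0, 0.264]
ft_force: [0.2, -0.5, 0.1]
opening: 0.003
grip_force: 0.0
```

```bash
python3 - <<'E'
from h import *
s=state(); print(s["eef_pos"],s["ft_force"])
T=np.array(camera_info("wrist")["cam_to_world"]);K=np.array(camera_info("wrist")["K"])
w=read_camera("wrist"); a=read_camera("side")
def proj(T,K,p):
    q=K@(T[:3,:3].T@(np.array(p)-T[:3,3])); return q[:2]/q[2]
th=np.linspace(0,6.28,60)
for x in th: 
    u=proj(T,K,[468+19*np.cos(x),-278.5+19*np.sin(x),139]); cv2.circle(w,(int(u[0]+.5),int(u[1]+.5)),0,(255,0,255),-1)
print(proj(T,K,[468,-278.5,139]))
cv2.imwrite("pics/w3.png",np.hstack([cv2.resize(w[120:320,160:400],(480,400),interpolation=0),cv2.resize(a[80:240,200:328],(320,400))]))
E
```

```text
[ 468.4 -276.1  185.9] [ 0.2 -0.5  0.1]
[286.9 231.3]
```

View pics/w3.png

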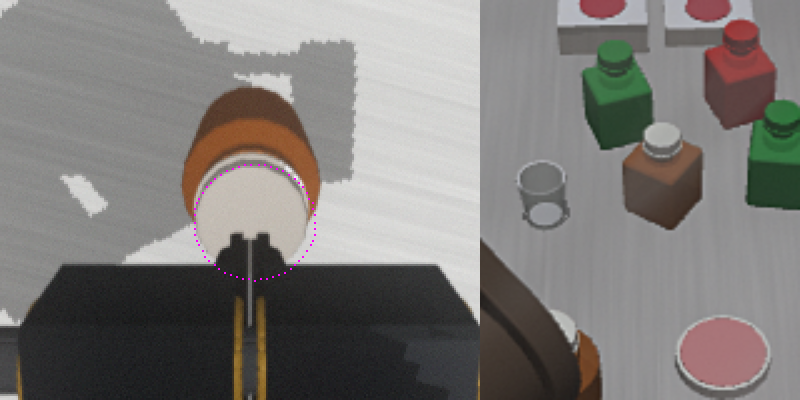

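The tall bottle's disc lies within about 1 mm of the prediction, and the square jar's stopper looks home with its neighbours unmoved. I'll descend, with -1 mm in y.

Emit:
move_arm(commands=[[[0,-0.1,-1],[0,0,0],0],[[0,0,-1],[0,0,0],0],[[0,0,-1],[0,0,0],0],[[0,0,-1],[0,0,0],0],[[0,0,0],[0,0,0],0],[[0,0,0],[0,0,0],0],[[0,0,0],[0,0,0],0]])

```text
t: 13.55
eef_pos: [468.0, -278.2, 145.9]
tcp_rot: [3.141, -0.0, 0.263]
ft_force: [-0.2, 0.3, -0.3]
opening: 0.002
grip_force: 0.0
```

Emit:
move_arm(commands=[[[0,0,-0.2],[0,0,0],0],[[0,0,-0.2],[0,0,0],0],[[0,0,-0.2],[0,0,0],0],[[0,0,-0.2],[0,0,0],0],[[0,0,-0.2],[0,0,0],0],[[0,0,-0.2],[0,0,0],0],[[0,0,-0.2],[0,0,0],0],[[0,0,0],[0,0,0],0],[[0,0,0],[0,0,0],0]])

```text
t: 14.45
eef_pos: [467.9, -278.1, 131.6]
tcp_rot: [3.142, -0.0, 0.263]
ft_force: [0.7, 0.6, 2.6]
opening: 0.007
grip_force: 1.2
```

Emit:
move_arm(commands=[[[0,0,-0.2],[0,0,0],0],[[0,0,-0.2],[0,0,0],0],[[0,0,-0.1],[0,0,0],0],[[0,0,0],[0,0,0],0],[[0,0,0],[0,0,0],0]])

```text
t: 14.95
eef_pos: [468.0, -278.1, 126.8]
tcp_rot: [3.141, -0.0, 0.263]
ft_force: [-0.4, 0.8, 6.7]
opening: 0.003
grip_force: 3.4
```

Emit:
move_arm(commands=[[[0,0,-0.1],[0,0,0],0],[[0,0,0],[0,0,0],0],[[0,0,0],[0,0,0],0]])

```text
t: 15.25
eef_pos: [468.0, -278.1, 126.0]
tcp_rot: [3.141, -0.0, 0.263]
ft_force: [-1.3, 0.2, 8.0]
opening: 0.006
grip_force: 4.2
```

The tall stopper is home. I'll retract and move clear of the work.

Emit:
move_arm(commands=[[[0,0,0.5],[0,0,0],0],[[0,0,1],[0,0,0],0],[[0,0,2],[0,0,0],0],[[0,0,3],[0,0,0],0],[[0,0,3],[0,0,0],0],[[-3,-3,0],[0,0,0],0],[[-3,-3,0],[0,0,0],0],[[-3,-3,0],[0,0,0],0],[[-3,-3,0],[0,0,0],0],[[-3,-3,0],[0,0,0],0]])

```text
t: 16.25
eef_pos: [316.5, -428.9, 221.1]
tcp_rot: [3.141, -0.0, 0.263]
ft_force: [0.7, 0.5, 0.1]
opening: 0.007
grip_force: 0.0
```

Emit:
move_arm(commands=[[[-3,-3,0],[0,0,0],0],[[-3,-3,0],[0,0,0],0],[[-3,-3,0],[0,0,0],0],[[-3,-3,0],[0,0,0],0],[[0,0,0],[0,0,0],0],[[0,0,0],[0,0,0],0],[[0,0,0],[0,0,0],0]])

```text
t: 16.95
eef_pos: [198.4, -547.4, 220.7]
tcp_rot: [-3.141, -0.0, 0.263]
ft_force: [0.6, 0.2, 0.6]
opening: 0.009
grip_force: 0.0
```

```bash
python3 - <<'E'
from h import *
b=cv2.imread("pics/side0.png"); a=read_camera("side")
for j,ss in SEED.items():
    print(j,top(b,ss[1])[0],top(a,ss[1])[0])
cv2.imwrite("pics/end.png",np.hstack([cv2.resize(b[90:420,130:430],(400,440)),cv2.resize(a[90:420,130:430],(400,440))]))
E
```

```text
short [293.6 290.8] [293.5 293.1]
square [272.2 130.3] [272.3 133.2]
tall [207.  361.4] [207.7 363.7]
wide [225.7 212.6] [225.7 212.6]
```

View pics/end.png

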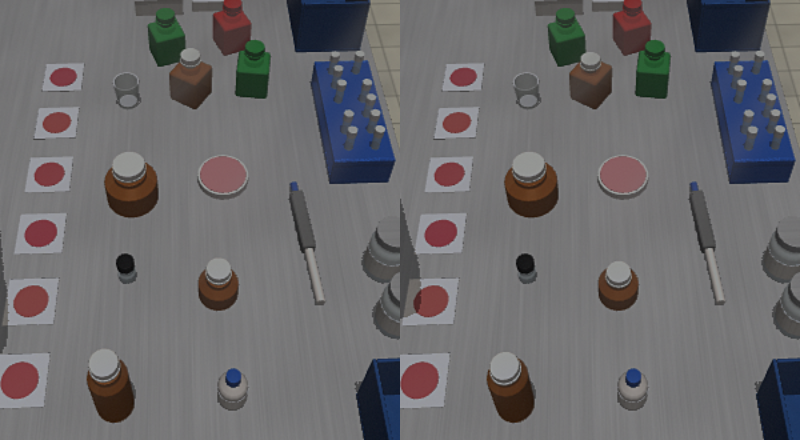

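The before and after views show the three stoppers lowered by 2–3 px, the wide pot's stopper unchanged, and nothing else moved. I'll hand it in.

```bash
python3 -c "
from cell import env
print(env.job_done())"
```

```text
the job is handed in; nothing more can be done
None
```

I pressed the short, square and tall stoppers home in that order (about 8–9 N at most), left the wide pot's stopper standing with nothing else visibly moved, and handed the job in at about 17 s; no verdict came back.

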